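Seat the bearing carrier on the gearbox and hold its bearing ready above the seat

ROBOT

A 6-joint arm with a two-finger parallel gripper is mounted at the origin on a cart in front of the work surface, level with it; the furniture and walls round the work are solid. World frame = base frame: x ahead of the robot, y to its left, z up, the work surface at z = 0. Lengths are in mm, angles in rad, forces in N, time in s.
With the tool pointing down it reaches from about 300 to 775 mm from the base axis. Payload 14.6 kg.
Tool frame: the origin (TCP) lies at the very end of the fingers, on their centre line; the grasp point (between the pads) lies 19 mm behind it (grip_point_offset is the distance from the TCP to the grasp point, in mm); z points along the fingers, y is the line along which they close (so a half turn about z gives the same grasp; the last joint's range is limited). The gripper opens to 94 mm and grips with 3 to 60 N. Pads are 16 mm wide; open, the fingers measure 119 mm over their backs; the gripper's body (75 mm by 177 mm) begins 78 mm behind the grasp point.
Start: joints at [1.275, 0.3, 1.521, -0, 1.321, -0.067], TCP at [124.743, 535.657, 205.446] pointing down, gripper open.
Joint ranges: [-3.03, 3.03], [-0.79, 2.21], [0.23, 2.52], [-1.04, 4.18], [0, 3.07], [-2.55, 2.55]. Speed limits (rad/s): [2.22, 2.22, 2.57, 3.14, 3.14, 3.14].

INTERFACE

Orientations are given as [roll, pitch, yaw] about the fixed x, y, z axes, in that order (R = Rz(yaw) Ry(pitch) Rx(roll)).
In Python, from cell import read_state, camera, camera_info, sign_off, grip_point_offset gives the robot as it stands.
- The arm moves only by the shell command python3 -m handwheel 'ROWS' [FORCE]. ROWS is text: rows parted by semicolons, each of 5 numbers parted by spaces: the shift along the world's x, y, z in units of 40 mm (1.0 is 40 mm), then the turn about the world's z in units of 5 degrees (1.0 is 5 degrees), then the closure, from 0 (fully open) to 1 (shut). In form: dx dy dz yaw gripper; .... A call has 1 to 12 rows; each row shifts and turns the commanded pose from where the row before left it; what a row does not reach is not made up. A row lasts 1/12 s, in which the tool goes at most 41.7 mm and 7.16 degrees, less where a joint would pass 70% of its speed; a pose out of reach is approached as far as the arm can. A call is refused whole if a number of a shift passes 1 or a number of a turn 1, either way. A call with a gripper value outside its range is refused whole. The fingers move at their own pace and stop on an object; FORCE is the grip in N (left out, the last holds). Time passes only in rows, so rows that do not move let the fingers close. It gives the time, the measured TCP pose, the force, the opening and the grip force at its end, in the units of the state.
- read_state(): the state, without advancing time (a new reading comes with each control period).
- camera(name): name is "scene" or "top"; returns (picture, depth): 400x640x3 uint8, red, green, blue; 400x640 float32, mm along the optical axis (not along the pixel's ray), 0 where there is no reading.
- camera_info(name): a dict with "intrinsics" (3x3 intrinsics, pixels), "k1" (the pictures are not rectified: a ray, as slopes to the right and down, at radius r is drawn at 1 + k1 r^2 times it, then the intrinsics apply), "world_from_camera" (4x4, takes a point from camera to world coordinates). Camera axes: x right, y down, z forward; pixel columns grow to the right and rows downward; lengths in mm; the calibration is good to about 2 mm. A picture is of the moment at which its call begins. camera_info takes no time and is no camera call.
- sign_off(): hands the job in; it is judged then, once.
The state is a dict: "clock": time; "joints": joint angles; "qd": joint speeds; "effort": joint torques, N m; "eef_pos": TCP position; "eef_rot": TCP orientation; "wrist_force": force on the tool from outside, world axes, zero at the start; "moment": the same for the moment, N m; "finger_gap": finger opening in mm; "finger_force": force on a finger pad.
Only numpy, scipy, OpenCV 4.12 (cv2) and the standard library are available. Lean on these libraries where they do the work, as an engineer would, in place of code of your own. Each camera call takes 0.05 s, during which the arm holds its last target. There are 200 camera calls.

TASK

Lower the aluminium bearing carrier onto the top of the blue gearbox, over its two locating pins, until it rests flush, and let go of it. Then lift the red-sealed ball bearing across the vice and hold it level and centred about 10 mm above the round seat of the carrier, touching nothing but the gripper, so that I can run sealant round the seat before it goes in: finish while holding it there and do not lower it into the seat. Do not knock the vice, and leave the spray can, the sealant bottle, the magnetic dish and the brake shoe where they are.

Things in the scene. Friction and masses are not known exactly. Their poses are not given: they have to be found in the camera images.
- gearbox: Blue cast gearbox, 176 (its x) x 128 (its y) x 60 mm high, fixed to the bench, yaw within 0.5 rad of the world's. Origin: centre of its underside; z up. On top a machined aluminium face; the output shaft (20 mm diameter) stands 19 mm above the middle of this face. Input shaft on its +x end, to 104 mm from the origin.
- gearbox_face (a point): Centre of the machined face on the gearbox (60 mm above the bench), where the carrier's underside must lie; axes as the gearbox.
- pin_a (a point): Tip of one locating pin: steel, 10 mm diameter, 22 mm tall above the face, the last 5 mm tapered to 5.6 mm; 50 mm from the centre of the face along the gearbox's +x.
- pin_b (a point): Tip of the other locating pin, the same, 50 mm along the gearbox's -x.
- carrier: Loose aluminium bearing carrier, 0.3 kg, flat on the bench right of the vice. Origin: centre of its underside; x along its two ears, z up. Symmetrical: may be turned half round. Ears 10 mm thick, 131 mm over both. Middle boss 58 mm diameter, 26 mm high, with two milled flats 58 mm apart (34 mm long, 24 mm high) facing its +y and -y: grip across these.
- carrier_rim (a point): Centre of the carrier's bearing seat at its upper rim, 26 mm above the carrier's underside; axes as the carrier. The seat is a round bore, 49 mm diameter and 16 mm deep; below it a 36 mm hole goes through.
- hole_a (a point): Carrier's +x ear hole, at the underside: 11.6 mm diameter, right through, 50 mm from the carrier's middle.
- hole_b (a point): Carrier's -x ear hole, at the underside, the same.
- bearing: Loose sealed ball bearing with a red seal, 48 mm diameter, 14 mm thick, about 0.11 kg, lying flat on the bench to the right of the vice. Origin: centre of its underside; z up. Grip it across its diameter. The carrier and the bearing may have changed places.
- vice: Bench vice fixed to the bench between the loose parts and the gearbox, 176 (x) x 136 (y) x 114 mm high. Origin: on the bench under its middle. Its jaws and T-bar stay as they are; carry things over it.
- spray_can: Green spray can, 68 mm diameter, 233 mm tall, standing behind the vice and the gearbox. Origin: centre of its underside. Leave it.
- sealant_bottle: Red sealant bottle, 44 mm diameter, 106 mm tall, behind the gearbox. Origin: centre of its underside. Leave it.
- magnet_dish: Round steel magnetic dish with screws, 123 mm diameter, 26 mm high, behind the gearbox. Origin: centre of its underside. Leave it.
- spare_shoe: Tan curved brake shoe, 104 mm long, 36 mm high, to the left of the gearbox. Origin: centre of its underside. Leave it.

How it is judged (in metres and radians):
On the way:
1. the carrier rests flush on the gearbox face with both pins through its holes, released (z of carrier in the frame of gearbox_face between -0.003 and 0.002 m and horizontal distance between carrier and gearbox_face below 0.003 m and angle between the x axis of carrier and the x axis of gearbox, either way round below 0.05 rad and angle between carrier's own z axis and vertical below 0.03 rad and contact force between carrier and the fingers below 0.1 N), for 0.2 s.
At the end, for the whole second after the job is handed in: Carrier flush on the gearbox face (2 mm), centred (3 mm), level, untouched by the gripper; bearing held still in the fingers, level within 0.12 rad, centred within 5 mm over the seat, underside 4 to 18 mm above its rim, touching neither carrier nor gearbox (all of step 1 and horizontal distance between bearing and carrier_rim below 0.005 m and z of bearing in the frame of carrier_rim between 0.004 and 0.018 m and angle between bearing's own z axis and vertical below 0.12 rad and linear speed of bearing below 0.02 m/s and contact force between bearing and the fingers above 1 N and contact force between bearing and carrier below 0.05 N and contact force between bearing and gearbox below 0.05 N); the arm keeps its last pose, push and grip.
It fails at once if the bearing touches the carrier or the gearbox (contact force between bearing and carrier above 0.5 N or contact force between bearing and gearbox above 0.5 N).
It fails at once if the vice is knocked (more than 3 N) (contact force between vice and anything else above 3 N).
It fails at once if a bystander is moved by more than 25 mm (distance of any of spray_can, sealant_bottle, magnet_dish, spare_shoe from where it was at the start of the episode above 0.025 m).
It also fails if it takes over 72 s, if anything falls off the work surface, if the arm or the gripper's body presses on something with over 40 N, if the wrist force passes 120 N, or if a joint passes its speed limit or range.

## Working session

There is one attempt and no reset: what is moved stays moved. The work goes in short steps, Python scripts to look and compute and a shell command to move; the robot and the scene stay as the last step left them, time stands still between calls to the robot, and variables do not carry over. Pictures are saved under pics/ and viewed, at most 10 in all, crops included, and the job is handed in when it is done.

```bash
mkdir -p pics; cat > h.py <<'E'
import numpy as np, cv2
from cell import *
def ray(info,uv):
    K=np.array(info["intrinsics"],float);k=info["k1"];T=np.array(info["world_from_camera"],float)
    p=cv2.undistortPoints(np.array(uv,float).reshape(-1,1,2),K,np.array([k,0,0,0.])).reshape(-1,2)
    d=np.c_[p,np.ones(len(p))]
    return T[:3,3],d@T[:3,:3].T
def onplane(info,uv,z):
    o,d=ray(info,uv); return o+d*((z-o[2])/d[:,2])[:,None]
def bydepth(info,uv,dep):
    o,d=ray(info,uv); uv=np.array(uv).reshape(-1,2).astype(int); return o+d*dep[uv[:,1],uv[:,0]][:,None]
def cloud(info,dep):
    v,u=np.mgrid[0:400,0:640]; uv=np.c_[u.ravel(),v.ravel()]
    return bydepth(info,uv,dep).reshape(400,640,3)
E
python3 - <<'E'
from h import *
for n in("top","scene"):
    im,d=camera(n); cv2.imwrite(f"pics/{n}0.png",im[:,:,::-1]); np.savez(f"{n}0.npz",im=im,d=d)
    i=camera_info(n); print(n,np.round(i["world_from_camera"],3).tolist(),i["k1"],np.round(i["intrinsics"],1).tolist(), (d>0).mean())
s=read_state();print(s["eef_pos"],s["eef_rot"],s["finger_gap"],grip_point_offset, s["wrist_force"])
E
```

```text
top [[-0.006, -0.984, 0.179, 353.791], [-1.0, 0.005, -0.01, 142.205], [0.009, -0.179, -0.984, 1147.726], [0.0, 0.0, 0.0, 1.0]] -0.015432956130169612 [[365.4, 0.0, 320.5], [0.0, 365.4, 201.3], [0.0, 0.0, 1.0]] 0.996015625
scene [[-0.793, -0.402, 0.458, -77.844], [-0.609, 0.541, -0.58, 946.886], [-0.015, -0.738, -0.674, 998.809], [0.0, 0.0, 0.0, 1.0]] -0.007542523706757302 [[407.0, 0.0, 316.0], [0.0, 407.0, 204.6], [0.0, 0.0, 1.0]] 0.99591015625
[124.66375402 535.45177784 204.96398125] [-3.14059323e+00 -8.64138605e-05  2.91283469e+00] 93.78938730925049 18.8 [ 0.34259347 -0.18676606 -0.96982729]
```

View pics/top0.png

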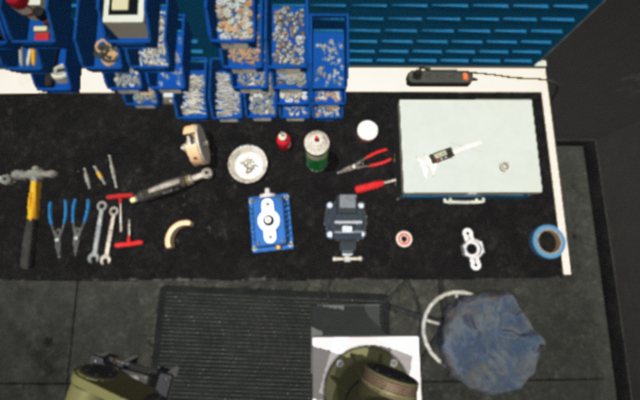

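View pics/scene0.png

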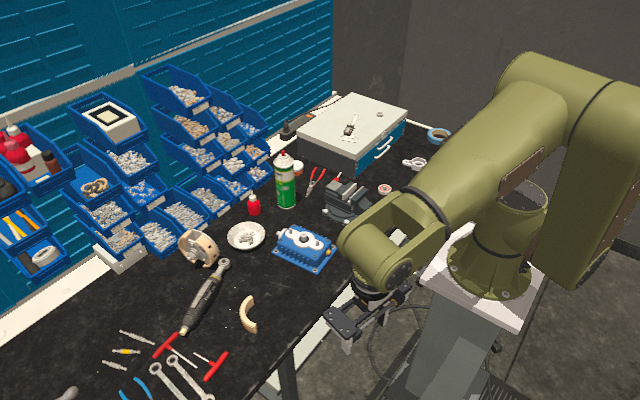

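The top view shows the gearbox at (270,220), vice at (347,222), bearing at (404,239), carrier at (472,248) and shoe at (178,233). The dish, bottle and can are at (248,163), (284,141) and (316,150). The scene view shows the gearbox at (303,247), bearing at (385,189) and carrier at (415,163).

```bash
cat > m.py <<'E'
from h import *
def blob(mask,roi):
    u0,u1,v0,v1=roi; m=np.zeros_like(mask,np.uint8); m[v0:v1,u0:u1]=mask[v0:v1,u0:u1]
    n,l,st,c=cv2.connectedComponentsWithStats(m); k=1+np.argmax(st[1:,4]); return (l==k)
def desc(name,P,m):
    p=P[m]; xy=p[:,:2].astype(np.float32); r=cv2.minAreaRect(xy); w,V=np.linalg.eigh(np.cov(xy.T)); a=np.degrees(np.arctan2(V[1,1],V[0,1]))
    print(name,m.sum(),"rect c",np.round(r[0],1),"size",np.round(r[1],1),"ang",round(r[2],1),"mean",np.round(p.mean(0),1),"pca ang",round(a,1),"z 5/50/95",np.round(np.percentile(p[:,2],[5,50,95]),1))
E
python3 - <<'E'
from m import *
out=[]
for n,rois in(("top",dict(gear=(240,300,180,258),face=(250,292,188,250),bear=(390,418,226,252),car=(455,490,224,274))),("scene",dict(gear=(265,340,215,280),face=(272,335,222,275),bear=(372,397,178,200),car=(400,429,152,175)))):
    z=np.load(n+"0.npz"); im,d=z["im"],z["d"]; info=camera_info(n); P=cloud(info,d)
    hsv=cv2.cvtColor(im,cv2.COLOR_RGB2HSV); H,S,V=[hsv[:,:,i].astype(int) for i in range(3)]
    blue=(H>95)&(H<125)&(S>120)&(V>60); light=(V>110)&(S<80)
    for k,roi in rois.items():
        mk=blue|light if k=="gear" else light if k!="bear" else (V>90)
        try: m=blob(mk,roi); vs,us=np.nonzero(m); print("px",us.mean().round(1),vs.mean().round(1),end=" "); desc(n+" "+k,P,m)
        except Exception as e: print(k,e)
    for k in("gear","car"):
        u0,u1,v0,v1=rois[k]; c=cv2.resize(im[v0:v1,u0:u1],None,fx=7,fy=7,interpolation=cv2.INTER_CUBIC); c=cv2.copyMakeBorder(c,0,560-c.shape[0],0,0,cv2.BORDER_CONSTANT) if n=="top" else c
        if n=="top": out.append(c)
cv2.imwrite("pics/crop.png",np.hstack(out)[:,:,::-1])
for n,u0,u1,v0,v1 in(("top",390,490,222,274),):
    pass
z=np.load("top0.npz"); P=cloud(camera_info("top"),z["d"]); 
vz=P[190:266,322:372]; q=vz[vz[:,:,2]>60]; print("vice",q[:,:].min(0).round(),q.max(0).round())
for nm,(u0,u1,v0,v1) in dict(can=(300,332,128,174),box=(398,545,98,205)).items():
    q=P[v0:v1,u0:u1].reshape(-1,3); q=q[q[:,2]>15]; print(nm,np.percentile(q,2,0).round(),np.percentile(q,98,0).round())
E
```

```text
px 270.3 221.8 top gear 2333 rect c [462.1 275.6] size [298.6 170.1] ang 21.3 mean [491.8 282.9  49.2] pca ang -171.6 z 5/50/95 [ 3.2 53.5 65. ]
px 268.0 217.1 top face 813 rect c [461.  258.8] size [301.9  95.9] ang 29.8 mean [504.6 288.3  62.5] pca ang -171.9 z 5/50/95 [40.9 61.3 79.5]
px 403.6 238.5 top bear 245 rect c [391.6 -12.3] size [ 54.1 313.6] ang 23.6 mean [ 441.5 -126.3   15.7] pca ang 109.4 z 5/50/95 [ 0.4 14.  18.7]
px 472.4 248.5 top car 574 rect c [ 415.1 -121. ] size [523.8 133.7] ang 88.8 mean [ 409.3 -336.9   20.7] pca ang 91.5 z 5/50/95 [ 0.5 12.  29. ]
px 303.3 248.4 scene gear 1903 rect c [286.5 596.8] size [208.7 988.8] ang 34.2 mean [480.4 308.6  42.1] pca ang 158.5 z 5/50/95 [ 5.9 49.1 62.8]
px 301.2 238.5 scene face 544 rect c [230.7 556.1] size [142.  985.6] ang 46.5 mean [499.5 294.4  62.7] pca ang 149.2 z 5/50/95 [49.  59.2 77.5]
px 387.0 191.9 scene bear 221 rect c [199.5 395.2] size [  68.  1233.5] ang 23.9 mean [318.1 116.3 228.9] pca ang 116.9 z 5/50/95 [ -0.   15.2 532.5]
px 414.9 163.0 scene car 222 rect c [309.5   0.6] size [ 94.7 835.6] ang 19.7 mean [ 409.6 -299.1   40.7] pca ang 112.6 z 5/50/95 [ 1.2 13.6 29.8]
vice [354.  12.  61.] [ 566.  142. 1148.]
can [659. 113.  27.] [719. 174. 230.]
box [ 559. -498.   64.] [ 843. -108.  140.]
```

View pics/crop.png

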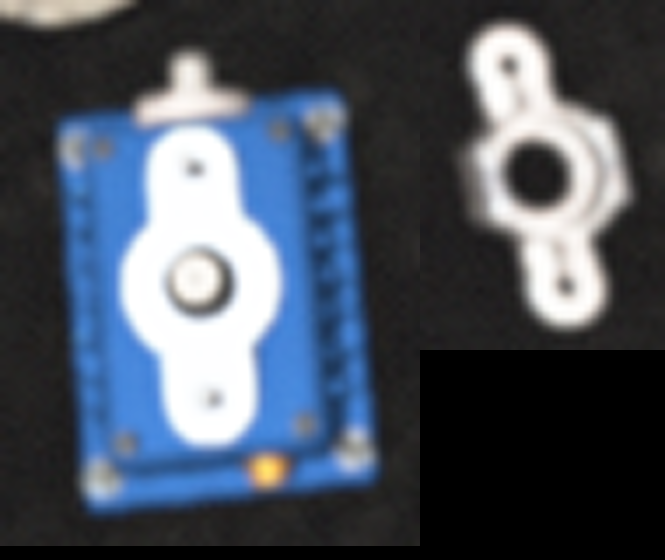

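```bash
python3 - <<'E'
from m import *
info=camera_info("top"); z=np.load("top0.npz"); im=z["im"]
f=lambda o,c:(np.array(c)+.5)/7-.5+np.array(o)
def rep(n,uv,h):
    p=onplane(info,uv,h); d=p[0]-p[1]; print(n,p.mean(0).round(1),"len",np.hypot(*d[:2]).round(1),"ang",np.degrees(np.arctan2(d[1],d[0])).round(2))
rep("holes z10",f((455,224),[(89,64),(147,285)]),10)
rep("ear ends z10",f((455,224),[(87,22),(150,328)]),10)
for h in(60,82):rep(f"pin dots z{h}",f((240,180),[(195,167),(213,398)]),h)
rep("face ends",f((240,180),[(190,125),(210,447)]),60)
print("boss hole z26/10",onplane(info,[f((455,224),(118,176))],26).round(1),onplane(info,[f((455,224),(118,176))],10).round(1))
print("shaft z79",onplane(info,[f((240,180),(198,280))],79).round(1))
hsv=cv2.cvtColor(im,cv2.COLOR_RGB2HSV).astype(int);H,S,V=hsv[:,:,0],hsv[:,:,1],hsv[:,:,2]
big=cv2.resize(im,None,fx=7,fy=7,interpolation=cv2.INTER_CUBIC).astype(int)
def rect(mask,o,h,n):
    c=max(cv2.findContours(mask.astype(np.uint8),cv2.RETR_EXTERNAL,cv2.CHAIN_APPROX_NONE)[0],key=cv2.contourArea).reshape(-1,2)
    p=onplane(info,f(o,c),h)[:,:2].astype(np.float32); r=cv2.minAreaRect(p); print(n,np.round(r[0],1),np.round(r[1],1),round(r[2],2),"circ",[np.round(q,1) for q in cv2.minEnclosingCircle(p)])
def sub(u0,u1,v0,v1): return big[v0*7:v1*7,u0*7:u1*7]
g=sub(250,292,195,250); rect((g[:,:,0]>150)[:, :],(250,195),60,"face")
b=sub(390,418,226,252); rect(b.max(2)>100,(390,226),14,"bearing z14")
bl=sub(390,418,226,252); rect((bl[:,:,0]-bl[:,:,1])>40,(390,226),14,"bearing red z14")
s=np.load("scene0.npz")["im"];i2=camera_info("scene")
hs=s[170:205,365:400].astype(int); m=(hs[:,:,0]-hs[:,:,1])>40; v,u=np.nonzero(m); print("scene red",u.mean()+365,v.mean()+170,len(u))
# two-view heights by triangulation
def tri(a,b):
    o1,d1=ray(info,[a]);o2,d2=ray(i2,[b]);A=np.c_[d1[0],-d2[0]];t=np.linalg.lstsq(A,o2-o1,rcond=None)[0];p,q=o1+d1[0]*t[0],o2+d2[0]*t[1];return ((p+q)/2).round(1),np.linalg.norm(p-q).round(1)
m2=(im[226:252,390:418,0].astype(int)-im[226:252,390:418,1])>40;v2,u2=np.nonzero(m2)
print("bearing tri",tri((u2.mean()+390,v2.mean()+226),(u.mean()+365,v.mean()+170)))
c=np.hstack([cv2.resize(s[220:278,272:336],(512,464),interpolation=cv2.INTER_CUBIC),cv2.resize(s[150:208,395:431],(288,464),interpolation=cv2.INTER_CUBIC)])
cv2.imwrite("pics/crop2.png",c[:,:,::-1])
E
```

```text
holes z10 [ 409.8 -338.4   10. ] len 99.5 ang 10.6
ear ends z10 [ 409.9 -338.6   10. ] len 136.5 ang 7.39
pin dots z60 [496.3 286.4  60. ] len 100.1 ang 5.49
pin dots z82 [493.4 283.5  82. ] len 98.0 ang 5.49
face ends [495.2 288.1  60. ] len 139.2 ang 4.62
boss hole z26/10 [[ 408.  -331.6   26. ]] [[ 408.8 -338.4   10. ]]
shaft z79 [[494.5 286.4  79. ]]
face [499.8 287.7] [ 69.5 147.1] 89.74 circ [array([500.6, 294.2]), np.float64(76.0)]
bearing z14 [ 441.5 -127.1] [54.8 55.1] 87.58 circ [array([ 442. , -126.6]), np.float64(28.1)]
bearing red z14 [ 441.6 -127.4] [38.8 38.1] 43.51 circ [array([ 441.7, -127.2]), np.float64(20.0)]
scene red 384.25714285714287 187.85714285714286 35
bearing tri (array([ 442. , -128. ,   12.4]), np.float64(1.4))
```

View pics/crop2.png

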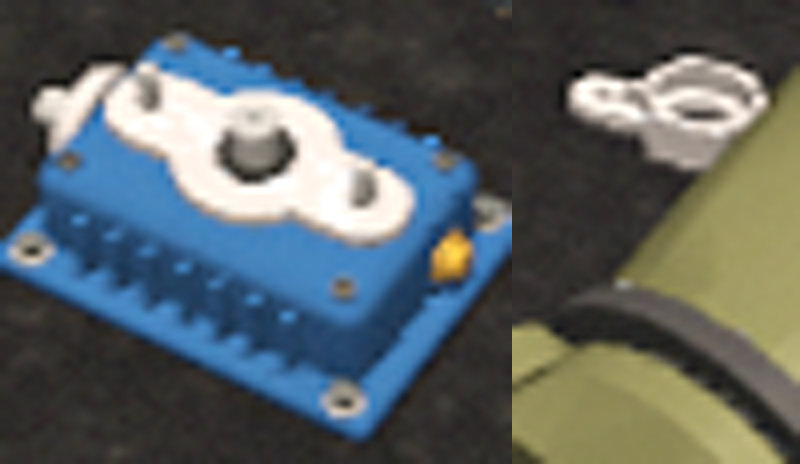

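The scene crop confirms the layout: pale face plate, shaft and two pins on the gearbox, and the carrier's +x ear and boss partly behind the arm. The measurements agree with the given sizes: holes 99.5 mm apart at z10, pins 100 mm apart, and the bearing top triangulates to z 12.4. Next I go to the carrier at (410, -338), yaw 10.6°.

```bash
A="x"; python3 -m handwheel '0.55 -0.5 0.1 -1 0;0.55 -0.5 0.1 -1 0;0.55 -0.5 0.1 -1 0;0.55 -0.5 0.1 -1 0;0.55 -0.5 0.1 -1 0;0.55 -0.5 0.1 -1 0;0.55 -0.5 0.1 -1 0;0.55 -0.5 0.1 -1 0;0.55 -0.5 0.1 -1 0;0.55 -0.5 0.1 -1 0;0.55 -0.5 0.1 -1 0;0.55 -0.5 0.1 -1 0' 20
python3 -m handwheel '0 -0.9 0 -1 0;0 -0.9 0 -1 0;0 -0.9 0 -1 0;0 -0.9 0 -1 0;0 -0.9 0 -1 0;0 -0.9 0 -1 0;0 -0.9 0 -1 0;0 -0.9 0 -1 0;0 -0.9 0 -1 0;0 -0.9 0 -1 0;0 -0.9 0 -1 0;0 -0.9 0 -1 0'
python3 -m handwheel '0.05 -0.5 0 -0.75 0;0.05 -0.5 0 -0.75 0;0.05 -0.5 0 -0.75 0;0.05 -0.5 0 -0.75 0;0.05 -0.5 0 -0.75 0;0.05 -0.5 0 -0.75 0;0.05 -0.5 0 -0.75 0;0.05 -0.5 0 -0.75 0;0.05 -0.5 0 -0.75 0;0.05 -0.5 0 -0.5 0;0 0 0 0 0;0 0 0 0 0'
```

```text
clock: 1.1
eef_pos: [389.5, 294.4, 253.5]
eef_rot: [-3.141, 0.0, 1.861]
wrist_force: [-0.2, 0.6, 0.2]
finger_gap: 94.2
finger_force: 0.0
clock: 2.1
eef_pos: [388.2, -138.1, 253.4]
eef_rot: [3.142, -0.0, 0.814]
wrist_force: [0.3, 0.4, 0.9]
finger_gap: 94.1
finger_force: 0.0
clock: 3.1
eef_pos: [408.5, -336.5, 252.8]
eef_rot: [-3.14, 0.001, 0.186]
wrist_force: [0.4, 0.6, 0.3]
finger_gap: 94.1
finger_force: 0.0
```

```bash
python3 -m handwheel '0.03 -0.05 -0.6 0 0;0 0 -0.6 0 0;0 0 -0.6 0 0;0 0 -0.6 0 0;0 0 -0.6 0 0;0 0 -0.6 0 0;0 0 -0.6 0 0;0 0 -0.6 0 0;0 0 -0.6 0 0;0 0 -0.5 0 0;0 0 -0.2 0 0;0 0 -0.1 0 0'
python3 -m handwheel '0 0 0 0 0;0 0 0 0 1;0 0 0 0 1;0 0 0 0 1;0 0 0 0 1;0 0 0 0 1;0 0 0 0 1;0 0 0 0 1;0 0 0 0 1;0 0 0 0 1;0 0 0 0 1;0 0 0 0 1' 25
python3 -m handwheel '0 0 0.1 0 1;0 0 0.5 0 1;0 0 0.8 0 1;0 0 0.8 0 1;0 0 0.8 0 1;0 0 0.8 0 1;0 0 0.8 0 1;0 0 0.8 0 1;0 0 0.5 0 1;0 0 0.3 0 1;0 0 0 0 1;0 0 0 0 1'
```

```text
clock: 4.1
eef_pos: [409.6, -337.3, 4.6]
eef_rot: [-3.14, 0.001, 0.187]
wrist_force: [-0.6, 0.8, 0.3]
finger_gap: 93.9
finger_force: 0.0
clock: 5.1
eef_pos: [409.9, -338.2, 5.7]
eef_rot: [-3.141, 0.0, 0.186]
wrist_force: [-2.6, 3.0, 6.6]
finger_gap: 58.5
finger_force: 25.0
clock: 6.1
eef_pos: [409.8, -338.3, 253.1]
eef_rot: [3.141, 0.0, 0.186]
wrist_force: [-0.7, -0.9, -3.7]
finger_gap: 58.1
finger_force: 25.0
```

```bash
python3 -m handwheel '0 0.6 0 0 1;0 0.9 0 0 1;0 0.9 0 0 1;0 0.9 0 0 1;0 0.9 0 0 1;0 0.9 0 0 1;0 0.9 0 0 1;0.2 0.9 0 0 1;0.2 0.9 0 0 1;0.2 0.9 0 0 1;0.2 0.9 0 0 1;0.2 0.9 0 0 1'
python3 -m handwheel '0.2 0.9 0 -0.2 1;0.2 0.9 0 -0.2 1;0.2 0.9 0 -0.2 1;0.2 0.9 0 -0.2 1;0.2 0.7 0 -0.2 1;0.14 0.5 0 -0.08 1;0 0.3 0 0 1;0 0.03 0 0 1;0 0 -0.2 0 1;0 0 -0.4 0 1;0 0 -0.4 0 1;0 0 -0.4 0 1'
python3 -m handwheel '0 0 -0.5 0 1;0 0 -0.5 0 1;0 0 -0.5 0 1;0 0 -0.3 0 1;0 0 -0.2 0 1;0 0 -0.1 0 1;0 0 0 0 1;0 0 0 0 1;0 0 0 0 1'
python3 - <<'E'
from h import *
r=[]
for n,b in(("top",(236,305,175,260)),("scene",(262,345,185,285))):
    im,d=camera(n); np.savez(f"{n}1.npz",im=im,d=d); u0,u1,v0,v1=b
    c=cv2.resize(im[v0:v1,u0:u1],None,fx=5,fy=5,interpolation=cv2.INTER_CUBIC); r.append(cv2.copyMakeBorder(c,0,500-c.shape[0],0,0,cv2.BORDER_CONSTANT))
cv2.imwrite("pics/hover.png",np.hstack(r)[:,:,::-1])
print(read_state()["eef_pos"],read_state()["eef_rot"])
E
```

```text
clock: 7.1
eef_pos: [449.4, 83.5, 252.0]
eef_rot: [-3.142, 0.002, 0.186]
wrist_force: [1.7, -1.4, -3.2]
finger_gap: 58.4
finger_force: 25.0
clock: 8.1
eef_pos: [495.3, 285.2, 196.2]
eef_rot: [3.141, 0.0, 0.09]
wrist_force: [0.6, -0.1, -3.9]
finger_gap: 58.1
finger_force: 25.0
clock: 8.85
eef_pos: [496.0, 287.0, 114.4]
eef_rot: [-3.141, -0.001, 0.091]
wrist_force: [0.1, 0.2, -2.3]
finger_gap: 58.4
finger_force: 25.0
[495.83856047 287.03250674 114.23021372] [-3.14110686e+00 -1.22786584e-03  9.15952095e-02]
```

View pics/hover.png

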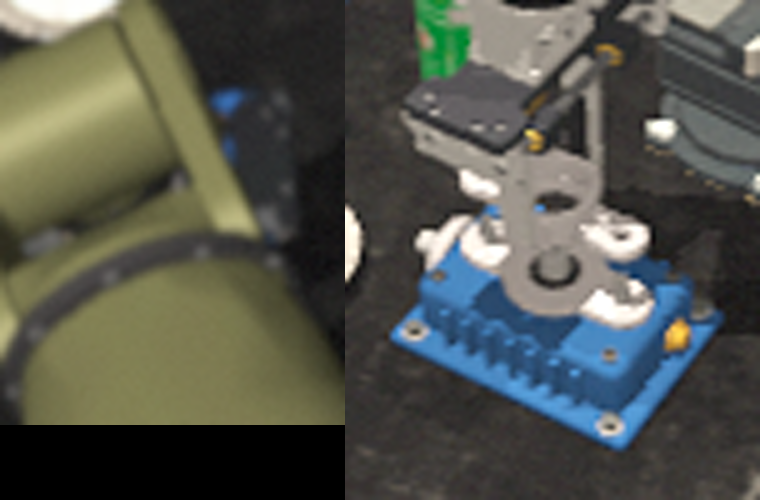

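```bash
python3 - <<'E'
from h import *
i2=camera_info("scene"); it=camera_info("top")
f=lambda o,c,s:(np.array(c,float)+.5)/s-.5+np.array(o)
print("hole_b z118.6",onplane(i2,[f((262,185),(622-345,238),5)],118.6).round(1))
a=.0915;c=np.array([495.9,287.]);e=np.array([np.cos(a),np.sin(a)]);print("pred",c-50*e)
s0=lambda p,z:onplane(i2,[f((272,220),p,8)],z)[0].round(1)
print("scene: pinA",s0((150,70),82),"pinB",s0((365,165),82),"shaft",s0((257,113),79))
t0=lambda p,z:onplane(it,[f((240,180),p,7)],z)[0].round(1)
z=[np.load(n+"0.npz")["im"] for n in("top","scene")]
r=[]
for im,(u0,u1,v0,v1) in((z[0],(255,287,192,248)),(z[1],(280,326,222,254))):
    g=cv2.createCLAHE(1,(1,1)).apply(im[v0:v1,u0:u1].min(2)); g=im[v0:v1,u0:u1]
    g=np.clip((g.astype(float)-90)*1.55,0,255).astype(np.uint8)
    r.append(cv2.resize(g,None,fx=10,fy=10,interpolation=cv2.INTER_CUBIC))
r[1]=cv2.copyMakeBorder(r[1],0,560-320,0,0,cv2.BORDER_CONSTANT)
cv2.imwrite("pics/pins.png",np.hstack(r)[:,:,::-1])
E
```

```text
hole_b z118.6 [[442.5 285.4 118.6]]
pred [446.10916026 282.43138117]
scene: pinA [541.7 294.7  82. ] pinB [443.2 284.2  82. ] shaft [495.2 285.4  79. ]
```

View pics/pins.png

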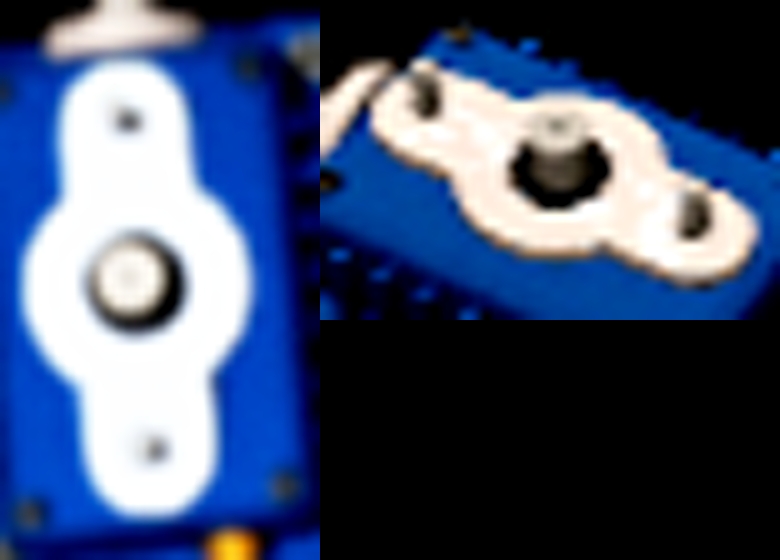

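The left half is the top view: shaft tip at (131,277), dark pin dots at (127,119) and (155,451), shadow ring at (135,283). In the scene half, the shaft tip is at (555,128), pin a at (425,88) and pin b at (692,205).

```bash
python3 - <<'E'
from h import *
it,i2=camera_info("top"),camera_info("scene")
f=lambda o,c:(np.array(c,float)+.5)/10-.5+np.array(o)
def P(i,o,c,z):return onplane(i,[f(o,c)],z)[0].round(1)
T=lambda c,z:P(it,(255,192),c,z); S=lambda c,z:P(i2,(280,222),(c[0]-320,c[1]),z)
print("top shaft",T((131,277),79),"ring60",T((135,283),60),"pins z75",T((127,119),75),T((155,451),75))
print("scene shaft",S((555,128),79),"pins z71 mid",S((427,97),71),S((693,213),71))
# face outlines at z60 in each view: area centroid & axis of the filled outline (shaft/pins protrude inside only)
for n,i,(u0,u1,v0,v1) in(("top",it,(255,287,195,248)),("scene",i2,(278,328,220,256))):
    im=np.load(n+"0.npz")["im"][v0:v1,u0:u1]; b=cv2.resize(im,None,fx=10,fy=10,interpolation=cv2.INTER_CUBIC)
    m=(b[:,:,0]>140).astype(np.uint8); cs=cv2.findContours(m,cv2.RETR_EXTERNAL,cv2.CHAIN_APPROX_NONE)[0]; c=max(cs,key=cv2.contourArea).reshape(-1,2)
    p=onplane(i,f((u0,v0),c),60)[:,:2].astype(np.float32); M=cv2.moments(p); cx,cy=M["m10"]/M["m00"],M["m01"]/M["m00"]
    ang=.5*np.degrees(np.arctan2(2*M["mu11"],M["mu20"]-M["mu02"])); r=cv2.minAreaRect(p); print(n,"outline",round(cx,1),round(cy,1),"ang",round(ang,2),"rect",np.round(r[0],1),np.round(r[1],1),round(r[2],2))
# blue body yaw from lower flange outline, top
im=np.load("top0.npz")["im"][180:258,240:305]; b=cv2.resize(im,None,fx=10,fy=10,interpolation=cv2.INTER_CUBIC).astype(int)
m=((b[:,:,2]-b[:,:,0])>60).astype(np.uint8); c=max(cv2.findContours(m,cv2.RETR_EXTERNAL,cv2.CHAIN_APPROX_NONE)[0],key=cv2.contourArea).reshape(-1,2)
p=onplane(it,f((240,180),c),15)[:,:2].astype(np.float32); r=cv2.minAreaRect(p); print("blue",np.round(r[0],1),np.round(r[1],1),round(r[2],2))
E
```

```text
top shaft [495.4 287.   79. ] ring60 [496.1 288.3  60. ] pins z75 [543.4 289.6  75. ] [444.6 279.5  75. ]
scene shaft [495.  288.8  79. ] pins z71 mid [540.9 296.8  71. ] [443.6 285.7  71. ]
top outline 499.1 288.3 ang 6.19 rect [499.7 287.7] [ 70.2 147.4] 89.74
scene outline 500.8 291.4 ang 8.76 rect [504.8 293.7] [159.1  71.2] 18.65
blue [494.8 287.1] [179.  130.5] 5.95
```

```bash
python3 -m handwheel '0 0 -0.2 0.14 1;0 0 -0.2 0 1;0 0 -0.15 0 1;0 0 -0.05 0 1;0 0 0 0 1;0 0 -0.05 0 1;0 0 -0.05 0 1;0 0 0 0 1' 
python3 -m handwheel '0 0 -0.05 0 1;0 0 -0.05 0 1;0 0 0 0 1'
```

```text
clock: 9.62
eef_pos: [495.5, 286.8, 85.2]
eef_rot: [3.142, 0.0, 0.104]
wrist_force: [0.5, -0.4, -3.7]
finger_gap: 58.2
finger_force: 25.0
clock: 9.87
eef_pos: [495.4, 287.4, 81.5]
eef_rot: [-3.141, -0.0, 0.104]
wrist_force: [-3.5, 5.2, -1.6]
finger_gap: 58.2
finger_force: 25.0
```

```bash
python3 -m handwheel '-0.01 0.02 0 0 1;0 0 0 0 1;0 0 0 0 1'
python3 -m handwheel '0 0 -0.05 0 1;0 0 -0.05 0 1;0 0 0 0 1'
```

```text
clock: 10.12
eef_pos: [495.1, 287.7, 81.4]
eef_rot: [3.142, 0.0, 0.104]
wrist_force: [0.0, 0.8, -2.5]
finger_gap: 58.4
finger_force: 25.0
clock: 10.37
eef_pos: [495.1, 287.7, 77.1]
eef_rot: [-3.142, 0.0, 0.104]
wrist_force: [0.3, 2.6, -1.8]
finger_gap: 58.2
finger_force: 25.0
```

Clearly riding down the pins; continue.

```bash
python3 -m handwheel '0 0.01 -0.05 0 1;0 0 -0.05 0 1;0 0 -0.05 0 1;0 0 -0.05 0 1;0 0 0 0 1;0 0 0 0 1'
python3 -m handwheel '0 0 -0.05 0 1;0 0 -0.03 0 1;0 0 0 0 1;0 0 0 0 1'
```

```text
clock: 10.87
eef_pos: [495.1, 287.9, 69.2]
eef_rot: [3.141, 0.0, 0.104]
wrist_force: [0.3, -0.5, -2.7]
finger_gap: 58.6
finger_force: 25.0
clock: 11.2
eef_pos: [495.1, 288.0, 66.2]
eef_rot: [3.142, 0.0, 0.104]
wrist_force: [0.5, 0.7, -3.3]
finger_gap: 58.8
finger_force: 25.0
```

```bash
python3 -m handwheel '0 0 -0.03 0 1;0 0 0 0 1;0 0 0 0 1'
python3 -m handwheel '0 0 -0.03 0 1;0 0 0 0 1;0 0 0 0 1'
```

```text
clock: 11.45
eef_pos: [495.3, 288.1, 65.8]
eef_rot: [-3.141, -0.001, 0.104]
wrist_force: [-3.2, -1.9, 5.4]
finger_gap: 58.1
finger_force: 25.0
clock: 11.7
eef_pos: [495.4, 288.1, 65.6]
eef_rot: [-3.141, -0.001, 0.104]
wrist_force: [-9.8, -6.4, 18.3]
finger_gap: 58.2
finger_force: 25.0
```

```bash
python3 -m handwheel '0 0 0.05 0 1;0 0 0 0 1;0 0 0 0 0;0 0 0 0 0;0 0 0 0 0;0 0 0 0 0;0 0 0 0 0;0 0 0.2 0 0;0 0 0.5 0 0;0 0 0.8 0 0;0 0 0.8 0 0;0 0 0.8 0 0'
python3 -m handwheel '0 0 0.8 0 0;0 0 0.3 0 0;0 -0.6 0 0 0;0 -0.9 0 0 0;0 -0.9 0 0 0;0 -0.9 0 0 0;0 -0.9 0 0 0;-0.2 -0.9 0 0 0;-0.2 -0.9 0 0 0;-0.2 -0.9 0 0 0;-0.2 -0.9 0 0 0;-0.2 -0.9 0 0 0'
python3 -m handwheel '-0.2 -0.8 0 0 0;-0.1 -0.6 0 0 0;0 -0.3 0 0 0;0 0 0 0 0;0 0 0 0 0'
python3 - <<'E'
from h import *
r=[]
for n,b in(("top",(245,295,185,252)),("scene",(265,340,210,280))):
    im,d=camera(n); np.savez(f"{n}2.npz",im=im,d=d); u0,u1,v0,v1=b
    c=cv2.resize(im[v0:v1,u0:u1],None,fx=6,fy=6,interpolation=cv2.INTER_CUBIC); r.append(cv2.copyMakeBorder(c,0,430-c.shape[0],0,0,cv2.BORDER_CONSTANT))
cv2.imwrite("pics/placed.png",np.hstack(r)[:,:,::-1])
E
```

```text
clock: 12.7
eef_pos: [494.9, 287.9, 191.9]
eef_rot: [-3.142, -0.0, 0.104]
wrist_force: [0.2, 0.3, 0.1]
finger_gap: 93.8
finger_force: 0.0
clock: 13.7
eef_pos: [454.4, -61.5, 234.7]
eef_rot: [3.141, -0.001, 0.104]
wrist_force: [1.0, -0.3, 0.2]
finger_gap: 94.0
finger_force: 0.0
clock: 14.12
eef_pos: [443.3, -127.7, 234.1]
eef_rot: [-3.141, -0.0, 0.103]
wrist_force: [0.3, 1.1, -0.3]
finger_gap: 93.8
finger_force: 0.0
```

View pics/placed.png

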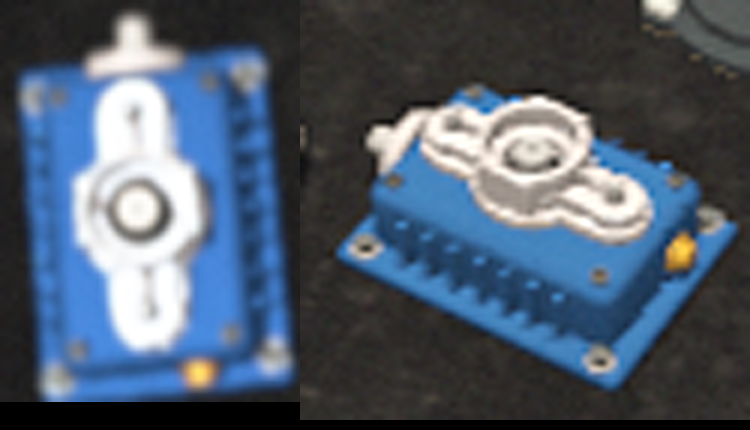

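The picture shows the carrier seated level: the boss is at (137,208) in the top view, with both pins in the ear holes in both views. Next is the bearing.

```bash
python3 -m handwheel '-0.03 0 -0.5 0 0;0 0 -0.6 0 0;0 0 -0.6 0 0;0 0 -0.6 0 0;0 0 -0.6 0 0;0 0 -0.6 0 0;0 0 -0.6 0 0;0 0 -0.6 0 0;0 0 -0.6 0 0;0 0 -0.3 0 0;0 0 -0.12 0 0;0 0 -0.05 0 0'
python3 -m handwheel '0 0 0 0 0;0 0 0 0 1;0 0 0 0 1;0 0 0 0 1;0 0 0 0 1;0 0 0 0 1;0 0 0 0 1;0 0 0 0 1;0 0 0 0 1;0 0 0 0 1;0 0 0 0 1;0 0 0 0 1' 20
```

```text
clock: 15.22
eef_pos: [442.0, -127.0, 2.6]
eef_rot: [-3.141, 0.001, 0.105]
wrist_force: [0.0, -0.7, -0.4]
finger_gap: 93.9
finger_force: 0.0
clock: 16.22
eef_pos: [441.9, -127.9, 3.1]
eef_rot: [-3.141, 0.0, 0.104]
wrist_force: [-0.9, 1.1, 1.8]
finger_gap: 46.6
finger_force: 20.0
```

```bash
python3 -m handwheel '0 0 0.1 0 1;0 0 0.4 0 1;0 0 0.6 0 1;0 0 0.7 0 1;0 0 0.7 0 1;0 0 0.7 0 1;0 0 0.7 0 1;0 0 0.7 0 1;0 0 0.6 0 1;0 0 0.4 0 1;0 0 0.2 0 1;0 0 0 0 1'
python3 - <<'E'
from h import *
r=[]
for n,b in(("top",(380,450,205,265)),("scene",(350,430,120,180))):
    im,d=camera(n); np.savez(f"{n}3.npz",im=im,d=d); u0,u1,v0,v1=b
    c=cv2.resize(im[v0:v1,u0:u1],None,fx=5,fy=5,interpolation=cv2.INTER_CUBIC); r.append(c)
cv2.imwrite("pics/bear.png",np.hstack(r)[:,:,::-1])
E
```

```text
clock: 17.22
eef_pos: [442.3, -128.1, 236.4]
eef_rot: [3.14, -0.002, 0.104]
wrist_force: [-0.4, -0.3, -1.4]
finger_gap: 46.7
finger_force: 20.0
```

View pics/bear.png

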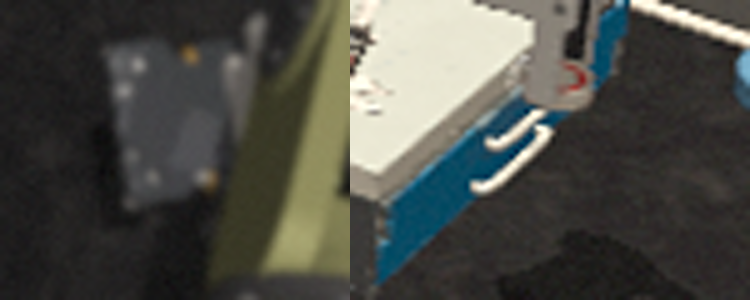

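The bearing is held between the fingers in the scene view, with the red seal at (570,80). The wrist reads about 1.1 N of weight. I carry it over the carrier now.

```bash
python3 -m handwheel '0 0.4 0 0 1;0.1 0.8 0 0 1;0.12 0.9 0 0 1;0.12 0.9 0 0 1;0.12 0.9 0 0 1;0.12 0.9 0 0 1;0.12 0.9 0 0 1;0.12 0.9 0 0 1;0.12 0.9 0 0 1;0.12 0.9 0 0 1;0.12 0.9 0 0 1;0.12 0.7 0 0 1'
python3 -m handwheel '0.02 0.4 0 0 1;0 0 0 0 1;0 0 -0.2 0 1;0 0 -0.4 0 1;0 0 -0.5 0 1;0 0 -0.5 0 1;0 0 -0.5 0 1;0 0 -0.3 0 1;0 0 -0.2 0 1;0 0 -0.1 0 1;0 0 0 0 1;0 0 0 0 1'
python3 - <<'E'
from h import *
im,d=camera("scene"); np.savez("scene4.npz",im=im,d=d)
cv2.imwrite("pics/over.png",cv2.resize(im[185:275,265:345],None,fx=6,fy=6,interpolation=cv2.INTER_CUBIC)[:,:,::-1])
E
```

```text
clock: 18.32
eef_pos: [493.3, 274.4, 233.1]
eef_rot: [3.141, 0.003, 0.105]
wrist_force: [-0.4, -0.1, -0.4]
finger_gap: 46.4
finger_force: 20.0
clock: 19.32
eef_pos: [495.1, 288.0, 127.7]
eef_rot: [-3.141, -0.001, 0.103]
wrist_force: [-0.3, 0.4, 0.4]
finger_gap: 47.0
finger_force: 20.0
```

View pics/over.png

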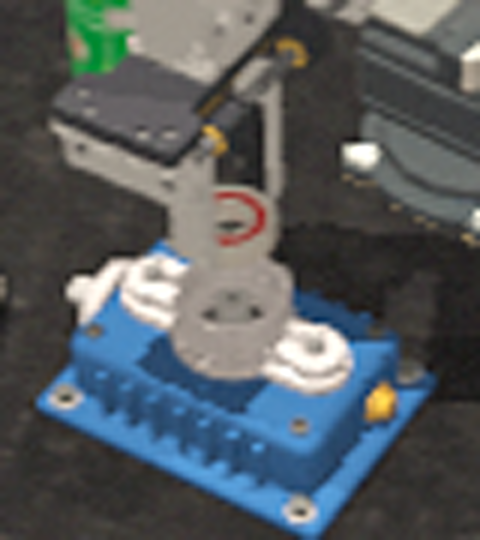

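```bash
python3 - <<'E'
from h import *
z=np.load("scene4.npz");im,d=z["im"].astype(int),z["d"];i=camera_info("scene")
m=np.zeros((400,640),bool);m[210:232,290:315]=((im[:,:,0]-im[:,:,1])>35)[210:232,290:315]
v,u=np.nonzero(m);uv=np.c_[u,v];p=onplane(i,uv,138.6)
A=np.c_[2*p[:,:2],np.ones(len(p))];s=np.linalg.lstsq(A,(p[:,:2]**2).sum(1),rcond=None)[0];print(len(u),"circle",s[:2],np.sqrt(s[2]+s[0]**2+s[1]**2))
q=bydepth(i,uv,d); q=q[np.abs(q[:,2]-np.median(q[:,2]))<8]; c=q.mean(0);w=np.linalg.svd(q-c)[2][2];print("depth mean",c,"normal",w,np.percentile(q[:,2],[5,50,95]))
# same fit on initial scene ring, known flat at z14
im=np.load("scene0.npz")["im"].astype(int);m[:]=0;m[170:205,365:400]=((im[:,:,0]-im[:,:,1])>35)[170:205,365:400];v,u=np.nonzero(m);p=onplane(i,np.c_[u,v],14)
A=np.c_[2*p[:,:2],np.ones(len(p))];s=np.linalg.lstsq(A,(p[:,:2]**2).sum(1),rcond=None)[0];print("initial",s[:2],np.sqrt(s[2]+s[0]**2+s[1]**2),np.ptp(p,0))
for k in range(len(uv)): print(tuple(uv[k]),end=" ")
E
```

```text
31 circle [493.82493703 288.42704862] 16.01173944823982
depth mean [489.32772922 283.69461202 136.69600024] normal [-0.00366371  0.04014528 -0.99918714] [133.39791912 136.67653294 139.07785724]
initial [ 441.56276903 -125.77915941] 16.464967959529318 [3.59252197e+01 3.68892540e+01 2.27373675e-13]
(np.int64(301), np.int64(217)) (np.int64(302), np.int64(217)) (np.int64(303), np.int64(217)) (np.int64(304), np.int64(217)) (np.int64(305), np.int64(217)) (np.int64(306), np.int64(217)) (np.int64(301), np.int64(218)) (np.int64(305), np.int64(218)) (np.int64(306), np.int64(218)) (np.int64(307), np.int64(218)) (np.int64(307), np.int64(219)) (np.int64(308), np.int64(219)) (np.int64(307), np.int64(220)) (np.int64(308), np.int64(220)) (np.int64(307), np.int64(221)) (np.int64(308), np.int64(221)) (np.int64(307), np.int64(222)) (np.int64(308), np.int64(222)) (np.int64(306), np.int64(223)) (np.int64(307), np.int64(223)) (np.int64(308), np.int64(223)) (np.int64(301), np.int64(224)) (np.int64(302), np.int64(224)) (np.int64(303), np.int64(224)) (np.int64(304), np.int64(224)) (np.int64(305), np.int64(224)) (np.int64(306), np.int64(224)) (np.int64(301), np.int64(225)) (np.int64(302), np.int64(225)) (np.int64(303), np.int64(225)) (np.int64(304), np.int64(225))
```

The bearing is level (normal within 0.04 rad), with its top near z 137–138 and its centre within about 1.3 mm. Lowering 28 mm.

```bash
python3 -m handwheel '0.01 0 -0.2 0 1;0 0 -0.2 0 1;0 0 -0.15 0 1;0 0 -0.1 0 1;0 0 -0.05 0 1;0 0 0 0 1;0 0 0 0 1;0 0 0 0 1;0 0 0 0 1;0 0 0 0 1'
python3 - <<'E'
from h import *
im,d=camera("scene"); i=camera_info("scene")
m=np.zeros((400,640),bool);m[210:245,285:320]=((im[:,:,0].astype(int)-im[:,:,1])>35)[210:245,285:320]
v,u=np.nonzero(m);uv=np.c_[u,v];p=onplane(i,uv,110.5)
A=np.c_[2*p[:,:2],np.ones(len(p))];s=np.linalg.lstsq(A,(p[:,:2]**2).sum(1),rcond=None)[0];print(len(u),s[:2],np.sqrt(s[2]+s[0]**2+s[1]**2),np.median(bydepth(i,uv,d)[:,2]))
print(read_state()["eef_pos"])
cv2.imwrite("pics/final.png",cv2.resize(im[185:275,265:345],None,fx=6,fy=6,interpolation=cv2.INTER_CUBIC)[:,:,::-1])
E
```

```text
clock: 20.2
eef_pos: [495.2, 288.1, 99.3]
eef_rot: [-3.141, -0.0, 0.104]
wrist_force: [-0.1, -0.4, -0.9]
finger_gap: 46.3
finger_force: 20.0
31 [507.1440035  285.45181037] 24.80634684020378 108.04360942311519
[495.19955012 288.11548865  99.24801668]
```

View pics/final.png

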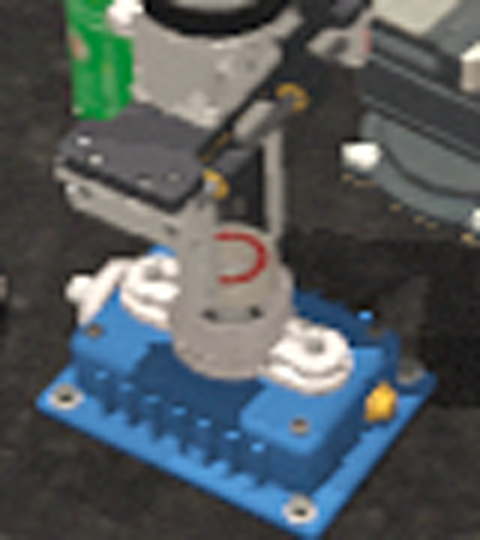

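The final view shows the ring at (240,258), level over the boss and moved only downwards. The bad circle fit probably comes from a stray red pixel. By depth the top is at z 108, so the underside is about 8–10 mm above the rim. Handing in.

```bash
python3 -c "
from cell import *; print(sign_off())"
```

```text
the job is handed in; nothing more can be done
None
```

I handed the job in at about 20 s: the carrier is flush on the gearbox over both pins and released, and the bearing is held level about 8–10 mm above the seat, centred to about 1–2 mm; sign-off returned no verdict.

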